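Power up the tank rig's bench units in order

ROBOT

A 6-joint arm with a two-finger parallel gripper is mounted at the origin on the work surface. World frame = base frame: x ahead of the robot, y to its left, z up, the work surface at z = 0. Lengths are in m, angles in rad, forces in N, time in s.
With the tool pointing down it reaches from about 0.325 to 0.9 m from the base axis. Payload 6.1 kg.
Tool frame: the origin (TCP) lies midway between the tips of the shut fingers; the grasp point (between the pads) lies 19 mm behind it; z points along the fingers, y is the line along which they close (so a half turn about z gives the same grasp; the last joint's range is limited). The gripper opens to 85 mm and grips with 20 to 120 N. Pads are 22 mm wide; open, the fingers measure 114 mm over their backs; the gripper's body (76 mm by 85 mm) begins 54 mm behind the grasp point. The pads swing forward as they close: fully open they stand 13 mm farther back than shut.
Start: joints at [0.997, 0.22, 1.526, -0, 1.395, -0.126], TCP at [0.271, 0.563, 0.231] pointing down, gripper open.
Joint ranges: [-2.98, 2.98], [-0.91, 2.08], [0.09, 2.57], [-1.24, 4.39], [0.2, 2.65], [-2.68, 2.68]. Speed limits (rad/s): [2.57, 2.57, 3.01, 3.14, 3.14, 3.14].

INTERFACE

Orientations are given as a unit quaternion [w, x, y, z].
In Python, from bench import ctrl gives the robot as it stands.
- The arm moves only by the tool step_arm, never from a script. Its argument "commands" is a list that holds one entry, the list of rows, each a list of 7 numbers: the turn, a rotation vector about the tool's x, y, z in rad, then the shift along the tool's x, y, z in m, then the opening in per cent of the stroke, from 0 (shut) to 100 (fully open). A call has 1 to 5 rows; each row shifts and turns the commanded pose from where the row before left it, along the tool's axes as they then stand; what a row does not reach is not made up. A row lasts 1/12 s, in which the tool goes at most 41.7 mm and 7.16 degrees, less where a joint would pass 70% of its speed; a pose out of reach is approached as far as the arm can. A call with a gripper value outside its range is refused whole. The fingers move at their own pace and stop on an object; "force" is the grip in N (left out, the last holds). Time passes only in rows, so rows that do not move let the fingers close. It gives the time, the measured TCP pose, the force, the opening and the grip force at its end, in the units of the state.
- ctrl.read_state(): the state, without advancing time (a new reading comes with each control period).
- ctrl.read_camera(name): name is "scene" or "top" or "wrist"; returns (picture, depth): 420x560x3 uint8, red, green, blue; 420x560 float32, m along the optical axis (not along the pixel's ray), 0 where there is no reading.
- ctrl.calibration(name): a dict with "vertical_fov" (degrees; the focal length in pixels is half the picture's height over the tangent of half this angle, whatever the lens; pixels are square), "cx", "cy" (the principal point, pixels), "k1" (the pictures are not rectified: a ray, as slopes to the right and down, at radius r is drawn at 1 + k1 r^2 times it, then the intrinsics apply), "world_to_cam" (4x4, takes a point from world to camera coordinates). Camera axes: x right, y down, z forward; pixel columns grow to the right and rows downward; lengths in m; the calibration is good to about 2 mm. A picture is of the moment at which its call begins: read the wrist's pose just before it. calibration takes no time and is no camera call; for the wrist camera it gives the pose at the moment of the call.
- ctrl.close_job(): hands the job in; it is judged then, once.
Trained networks look in the newest picture that a camera, given by its name, has taken for a name from the list of things; names that differ only in an ending like _2 or _b are one class to them, and where a whole thing is asked for, a point or a joint stands for the part that bears it (a point fixed in the world has none). Each returns a list of dicts, best first, with "p" (0 to 1); they miss things now and then, are a little off and sometimes report something else, mostly with a low value. They report only what shows in the picture. A call takes as long as a camera call. They do not tell look-alikes from the thing itself.
- ctrl.trace(camera, query): "region" (420x560 bool, what is visible of it) and "rect" ([left, top, right, bottom] as shares, 0 to 1, of the picture: columns of its width, rows of its height, round what is visible of it).
- ctrl.spot_point(camera, query): "xy" ([column, row] as shares, 0 to 1, of the picture: columns of its width, rows of its height: a listed point, or the origin of a listed thing).
The state is a dict: "time": time; "qpos": joint angles; "qd": joint speeds; "tau": joint torques, N m; "eef_pos": TCP position; "tool_rot": TCP orientation; "force": force on the tool from outside, world axes, zero at the start; "torque": the same for the moment, N m; "grip_width": finger opening in m; "finger_force": force on a finger pad.
Only numpy, scipy, OpenCV 4.12 (cv2) and the standard library are available. Lean on these libraries where they do the work, as an engineer would, in place of code of your own. Each camera call takes 0.05 s, during which the arm holds its last target. There are 200 camera calls.

TASK

Power up the tank rig by touching the raised front end of the rocker on top of three units, one after the other and only lightly, so that each tips over and stays down: first the power supply (the tallest case), then the unit with the round dial meter, then the unit with the upright pump head. Do it with the fingertips alone: grasp or lift nothing, leave the units where they stand and switched on, leave the finned heater unit off, and do not disturb the other things on the bench.

Things in the scene. Friction and masses are not known exactly. Their poses are not given: they have to be found in the camera images.
- supply: the power supply: the largest case, 140 (x) by 110 (y) by 85 mm tall, flat vented top with no fixture on it other than its rocker. Grey steel bench unit of 0.9 kg standing loose on four rubber feet; origin at the centre of its underside, z up, front towards -x (towards the robot, turned by up to 0.4 rad).
- supply_press (a point): the spot to touch on that unit: top of the round rib (10 mm wide, 30 mm along y, 5 mm proud) across the raised front end of its black paddle rocker, 24 mm from the pivot. Off: 14 mm above the pivot; fully on: 2 mm above it. The pivot runs along the unit's y, 97 mm above the table. Cheeks 5 mm thick beside the paddle's middle reach up to pivot height; both ends are free.
- supply_switch (a joint): that unit's see-saw paddle rocker, 60 mm long (unit's x), 34 mm wide, 6 mm thick: near 0 off (front end 14 degrees up), 0.50 rad fully on (front end 14 degrees down), rubber stop there. About 2 N on the rib tips it; no spring, it stays where it is left.
- meter: the meter unit: case 130 by 100 by 52 mm tall, a round dial meter (68 mm across, 16 mm high) lying face up on the far half of its top. Grey steel bench unit of 0.9 kg standing loose on four rubber feet; origin at the centre of its underside, z up, front towards -x (towards the robot, turned by up to 0.4 rad).
- meter_press (a point): the spot to touch on that unit: top of the round rib (10 mm wide, 30 mm along y, 5 mm proud) across the raised front end of its black paddle rocker, 24 mm from the pivot. Off: 14 mm above the pivot; fully on: 2 mm above it. The pivot runs along the unit's y, 64 mm above the table. Cheeks 5 mm thick beside the paddle's middle reach up to pivot height; both ends are free.
- meter_switch (a joint): that unit's see-saw paddle rocker, 60 mm long (unit's x), 34 mm wide, 6 mm thick: near 0 off (front end 14 degrees up), 0.50 rad fully on (front end 14 degrees down), rubber stop there. About 2 N on the rib tips it; no spring, it stays where it is left.
- pump: the pump unit: case 130 by 100 by 52 mm tall, a small upright round pump head (40 mm across, 34 mm high) between two 10 mm posts on the far half of its top. Grey steel bench unit of 0.9 kg standing loose on four rubber feet; origin at the centre of its underside, z up, front towards -x (towards the robot, turned by up to 0.4 rad).
- pump_press (a point): the spot to touch on that unit: top of the round rib (10 mm wide, 30 mm along y, 5 mm proud) across the raised front end of its black paddle rocker, 24 mm from the pivot. Off: 14 mm above the pivot; fully on: 2 mm above it. The pivot runs along the unit's y, 64 mm above the table. Cheeks 5 mm thick beside the paddle's middle reach up to pivot height; both ends are free.
- pump_switch (a joint): that unit's see-saw paddle rocker, 60 mm long (unit's x), 34 mm wide, 6 mm thick: near 0 off (front end 14 degrees up), 0.50 rad fully on (front end 14 degrees down), rubber stop there. About 2 N on the rib tips it; no spring, it stays where it is left.
- heater: the heater unit, to be left off: case 130 by 100 by 52 mm tall, six upright parallel cooling fins (22 mm high) on the far half of its top. Grey steel bench unit of 0.9 kg standing loose on four rubber feet; origin at the centre of its underside, z up, front towards -x (towards the robot, turned by up to 0.4 rad).
- heater_press (a point): the spot to touch on that unit: top of the round rib (10 mm wide, 30 mm along y, 5 mm proud) across the raised front end of its black paddle rocker, 24 mm from the pivot. Off: 14 mm above the pivot; fully on: 2 mm above it. The pivot runs along the unit's y, 64 mm above the table. Cheeks 5 mm thick beside the paddle's middle reach up to pivot height; both ends are free.
- heater_switch (a joint): that unit's see-saw paddle rocker, 60 mm long (unit's x), 34 mm wide, 6 mm thick: near 0 off (front end 14 degrees up), 0.50 rad fully on (front end 14 degrees down), rubber stop there. About 2 N on the rib tips it; no spring, it stays where it is left.
- beaker: empty glass beaker, 60 mm across the rim, 75 mm tall; loose bystander, leave it alone; origin at its underside centre.
- sample: amber glass sample bottle, 34 mm across, 75 mm tall; loose bystander, leave it alone; origin at its underside centre.
- jar: glass jar with steel cap, 52 mm across, 60 mm tall; loose bystander, leave it alone; origin at its underside centre.
- tape: roll of black tape lying flat, 84 mm across, 19 mm high; loose bystander, leave it alone; origin at its underside centre.
- plug: green terminal plug, 45 by 18 by 25 mm; loose bystander, leave it alone; origin at its underside centre.
- dmm: black hand-held multimeter lying flat, 150 by 75 by 38 mm; loose bystander, leave it alone; origin at its underside centre.
Mind the look-alikes: they are no part of the job. What is shaped like the meter but green is not meant.

How it is judged:
By the outcome, as a careful person would: the job done as asked, in the order asked, and still so for the second after the job is handed in, with the robot touching nothing.
It also fails if it takes over 48 s, if anything falls off the work surface, if the arm or the gripper's body presses on something with over 40 N, if the wrist force passes 120 N, or if a joint passes its speed limit or range.

## Working session

There is one attempt and no reset: what is moved stays moved. The work goes in short steps, Python scripts to look and compute and a tool call to move; the robot and the scene stay as the last step left them, time stands still between calls to the robot, and variables do not carry over. Pictures are saved under pics/ and viewed, at most 10 in all, crops included, and the job is handed in when it is done.

Besides the shell and the picture viewer there is one more tool, called after "Emit:" by a JSON object that holds its "name" and its "arguments". step_arm: Moves the arm, as the interface text tells. Its arguments: {"type":"object","properties":{"commands":{"type":"array"},"force":{"type":"number"}},"required":["commands"]}

```bash
mkdir -p pics
cat > h.py <<'E'
import numpy as np, cv2
from bench import ctrl
from scipy.spatial.transform import Rotation as R
def ray(cal,u,v):
    f=210/np.tan(np.radians(cal["vertical_fov"])/2)
    d=np.array([(u-cal["cx"])/f,(v-cal["cy"])/f]); s=d.copy()
    for _ in range(20): s=d/(1+cal["k1"]*(s@s))
    return s
def world(cal,u,v,z):  # z depth
    s=ray(cal,u,v); T=np.linalg.inv(np.array(cal["world_to_cam"]))
    return (T@np.array([s[0]*z,s[1]*z,z,1]))[:3]
def onplane(cal,u,v,h):
    a=world(cal,u,v,0);b=world(cal,u,v,1);return a+(b-a)*(h-a[2])/(b[2]-a[2])
E
cat > a.py <<'E'
from h import *
s=ctrl.read_state();print(s["eef_pos"],s["tool_rot"],s["time"])
for c in("top","scene"):
    im,d=ctrl.read_camera(c);cv2.imwrite(f"pics/{c}0.png",im[:,:,::-1]);cal=ctrl.calibration(c)
    np.savez(f"{c}0.npz",im=im,d=d)
    if c=="top":
        print(cal)
        for n in("supply","meter","pump","heater"):
            for r in ctrl.spot_point(c,n+"_press")[:3]:
                u,v=r["xy"][0]*560,r["xy"][1]*420
                z=d[int(v),int(u)]
                print(n,round(r["p"],2),round(u),round(v),world(cal,u,v,z).round(3), onplane(cal,u,v,.111 if n=="supply" else .078).round(3))
print(ctrl.read_state()["time"])
E
python3 a.py
```

```text
[0.27026576 0.56285063 0.23017809] [-3.56641593e-04  2.22039303e-01  9.75037208e-01 -9.29607319e-04] 0.0
{'vertical_fov': 45.353374105981786, 'cx': 275.401200505106, 'cy': 214.1453051827478, 'k1': 0.007017812754390168, 'world_to_cam': array([[ 1.80845619e-03, -9.99841296e-01, -1.77232069e-02,
        -8.96761740e-02],
       [-9.96320519e-01, -2.82879755e-04, -8.57049832e-02,
         4.91778770e-01],
       [ 8.56863680e-02,  1.78129884e-02, -9.96162910e-01,
         1.33598082e+00],
       [ 0.00000000e+00,  0.00000000e+00,  0.00000000e+00,
         1.00000000e+00]])}
supply 0.68 101 259 [0.372 0.347 0.108] [0.372 0.346 0.111]
meter 0.73 398 141 [ 0.683 -0.415  0.051] [ 0.677 -0.409  0.078]
meter 0.64 123 303 [0.259 0.302 0.072] [0.259 0.3   0.078]
meter 0.52 294 211 [ 0.497 -0.138  0.073] [ 0.496 -0.138  0.078]
pump 0.7 188 206 [0.509 0.138 0.072] [0.508 0.137 0.078]
pump 0.63 373 229 [ 0.448 -0.342  0.068] [ 0.447 -0.34   0.078]
heater 0.58 188 206 [0.509 0.138 0.071] [0.508 0.136 0.078]
heater 0.17 241 128 [0.726 0.004 0.029] [ 0.714 -0.     0.078]
0.3
```

View pics/top0.png

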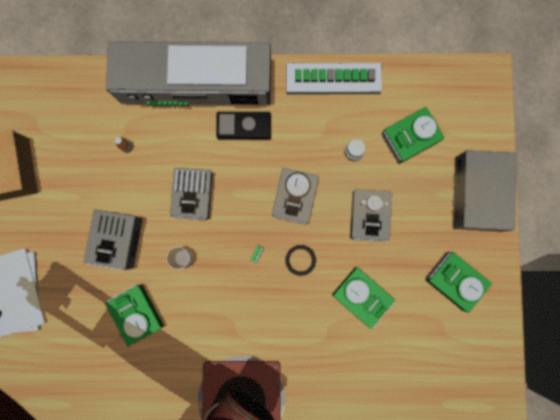

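View pics/scene0.png

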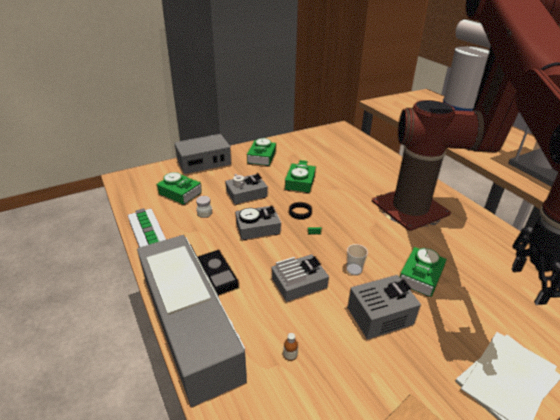

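The top picture shows the supply rocker at (103,254), the grey meter's at (293,209) and the pump's at (372,228). The heater is at (191,193). The networks' points on those rockers agree. I'll turn the tool square to the world, shut the fingers, then take a closer look.

Emit:
{"name": "step_arm", "arguments": {"commands": [[[0,0,0.1248,0,0,0,0],[0,0,0.1248,0,0,0,0],[0,0,0.1248,0,0,0,0],[0,0,0.1248,0,0,0,0],[0,0,0.1248,0,0,0,0]]]}}

```text
time: 0.72
eef_pos: [0.2706, 0.5633, 0.2312]
tool_rot: [0.0, 0.513, 0.858, -0.0]
force: [-0.1, 0.4, 0.3]
grip_width: 0.0257
finger_force: 0.0
```

Emit:
{"name": "step_arm", "arguments": {"commands": [[[0,0,0.1248,0,0,0,0],[0,0,0.1248,0,0,0,0],[0,0,0.1248,0,0,0,0],[0,0,0.1248,0,0,0,0],[0,0,0,-0.03,0.01,0,0]]]}}

```text
time: 1.13
eef_pos: [0.2792, 0.536, 0.2309]
tool_rot: [-0.001, 0.709, 0.705, 0.0]
force: [0.9, -1.3, -0.9]
grip_width: -0.0001
finger_force: 0.0
```

Emit:
{"name": "step_arm", "arguments": {"commands": [[[0,0,0,-0.035,0.01,0,0],[0,0,0,-0.035,0.01,0,0],[0,0,0,-0.035,0.01,0,0],[0,0,0,-0.035,0.01,0,0],[0,0,0,-0.035,0,0,0]]]}}

```text
time: 1.55
eef_pos: [0.3216, 0.3567, 0.2313]
tool_rot: [0.0, 0.707, 0.707, 0.0]
force: [0.9, -0.5, 0.3]
grip_width: 0.0001
finger_force: 0.0
```

```bash
cat > w.py <<'E'
from h import *; import sys
n=sys.argv[1]; h=.111 if n=="supply" else .078
s=ctrl.read_state();p=np.array(s["eef_pos"]);Rt=R.from_quat(np.roll(s["tool_rot"],-1)).as_matrix()
cal=ctrl.calibration("wrist");im,d=ctrl.read_camera("wrist")
vis=im[:,:,::-1].copy()
for r in ctrl.spot_point("wrist",n+"_press")[:3]:
    u,v=r["xy"][0]*560,r["xy"][1]*420
    z=d[int(v),int(u)]; w=onplane(cal,u,v,h)
    print(n,round(r["p"],2),round(u),round(v),world(cal,u,v,z).round(4),w.round(4),"tool delta",(Rt.T@(w-p)).round(4))
    cv2.circle(vis,(int(u),int(v)),4,(0,0,255),1)
cv2.imwrite(f"pics/w_{n}.png",vis);np.savez(f"w_{n}.npz",im=im,d=d)
print("eef",p.round(4),"Rt",Rt.round(3).tolist(),"t",s["time"],"f",np.round(s["force"],1),"q",np.round(s["qpos"],2))
E
python3 w.py supply
```

```text
supply 0.67 335 215 [0.3695 0.3458 0.1102] [0.3693 0.3461 0.111 ] tool delta [-0.0106  0.0475  0.1204]
eef [0.3216 0.3567 0.2313] Rt [[0.001, 1.0, 0.001], [1.0, -0.001, 0.0], [0.0, 0.001, -1.0]] t 1.55 f [ 0.9 -0.5  0.3] q [ 0.67 -0.13  1.89 -0.    1.38  0.67]
```

View pics/w_supply.png

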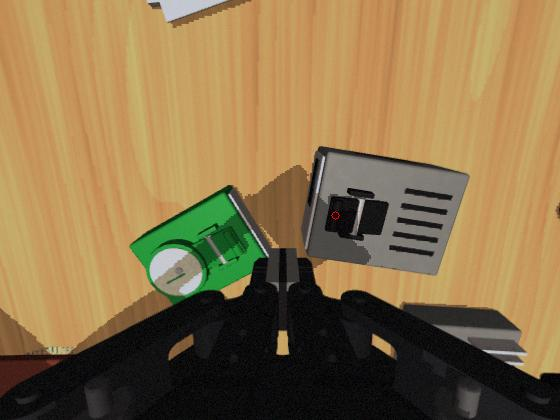

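The wrist picture shows the supply, with the reported point at (335,215) on the front (robot-side) end of its black rocker. The measured height of 0.110 m matches the given one. Approaching.

Emit:
{"name": "step_arm", "arguments": {"commands": [[[0,0,0,-0.0105,0.024,0.02,0],[0,0,0,0,0.0235,0.025,0],[0,0,0,0,0,0.03,0],[0,0,0,0,0,0.03,0],[0,0,0,0,0,0,0]]]}}

```text
time: 2.07
eef_pos: [0.3646, 0.3454, 0.1202]
tool_rot: [-0.001, 0.707, 0.707, -0.005]
force: [-1.6, -1.0, -1.3]
grip_width: -0.0001
finger_force: 0.0
```

Emit:
{"name": "step_arm", "arguments": {"commands": [[[0,0,0,0,0,0.005,0],[0,0,0,0,0,0.005,0],[0,0,0,0,0,0.003,0],[0,0,0,0,0,0.003,0],[0,0,0,0,0,0.003,0]]]}}

```text
time: 2.48
eef_pos: [0.3686, 0.3487, 0.1086]
tool_rot: [0.0, 0.707, 0.707, 0.001]
force: [-1.7, 0.2, 3.5]
grip_width: 0.0002
finger_force: 1.5
```

Emit:
{"name": "step_arm", "arguments": {"commands": [[[0,0,0,0,0,0.002,0],[0,0,0,0,0,0.002,0],[0,0,0,0,0,0.001,0],[0,0,0,0,0,0,0]]]}}

```text
time: 2.82
eef_pos: [0.3682, 0.348, 0.1024]
tool_rot: [0.0, 0.707, 0.707, 0.0]
force: [-0.0, -0.2, 1.0]
grip_width: -0.0001
finger_force: 0.4
```

Emit:
{"name": "step_arm", "arguments": {"commands": [[[0,0,0,0,0,0.0015,0],[0,0,0,0,0,0.001,0],[0,0,0,0,0,0,0]]]}}

```text
time: 3.07
eef_pos: [0.3681, 0.3478, 0.0996]
tool_rot: [0.0, 0.707, 0.707, 0.0]
force: [1.1, 0.6, -0.2]
grip_width: 0.0003
finger_force: 0.3
```

Emit:
{"name": "step_arm", "arguments": {"commands": [[[0,0,0,0,0,0.001,0],[0,0,0,0,0,0,0]]]}}

```text
time: 3.23
eef_pos: [0.3681, 0.3478, 0.0989]
tool_rot: [0.0, 0.707, 0.707, -0.0]
force: [-1.1, 0.2, 2.7]
grip_width: -0.0002
finger_force: 1.2
```

Emit:
{"name": "step_arm", "arguments": {"commands": [[[0,0,0,0,0,0.001,0],[0,0,0,0,0,0,0]]]}}

```text
time: 3.4
eef_pos: [0.3682, 0.3479, 0.0987]
tool_rot: [0.0, 0.707, 0.707, 0.0]
force: [-3.9, -0.9, 8.1]
grip_width: -0.0001
finger_force: 4.1
```

The rise to 8 N at z = 0.0987 is the stop. Lifting to check.

Emit:
{"name": "step_arm", "arguments": {"commands": [[[0,0,0,0,0,-0.01,0],[0,0,0,0,0,-0.03,0],[0,0,0,0,0,-0.04,0],[0,0,0,0,-0.023,-0.04,0],[0,0,0,0,-0.023,-0.015,0]]]}}

```text
time: 3.82
eef_pos: [0.3266, 0.3489, 0.2347]
tool_rot: [0.001, 0.708, 0.706, 0.004]
force: [-0.6, 0.3, -0.0]
grip_width: -0.0002
finger_force: 0.0
```

```bash
cp w_supply.npz b_supply.npz; python3 w.py supply
python3 - <<'E'
import numpy as np,cv2
o=[]
for f in("b_supply","w_supply"):
    z=np.load(f+".npz");o.append(cv2.resize(z["im"][140:280,300:480,::-1],None,fx=2.2,fy=2.2))
    print(z["d"][215,325:395:4].round(4))
cv2.imwrite("pics/cmp_s.png",np.hstack(o))
E
```

```text
supply 0.67 326 205 [0.3682 0.3437 0.0984] [0.3663 0.347  0.111 ] tool delta [-0.0024  0.0389  0.1239]
eef [0.3266 0.3489 0.2347] Rt [[0.002, 1.0, 0.006], [1.0, -0.002, 0.004], [0.004, 0.006, -1.0]] t 3.8167 f [-0.6  0.3 -0. ] q [ 0.65 -0.15  1.9  -0.    1.38  0.66]
[0.3009 0.2799 0.2761 0.2754 0.2814 0.2825 0.2843 0.2844 0.286  0.2864
 0.2882 0.2892 0.2905 0.2917 0.2926 0.2948 0.3019 0.3012]
[0.2906 0.2953 0.2947 0.293  0.2919 0.2916 0.2902 0.2894 0.2886 0.2875
 0.2863 0.2849 0.2857 0.2828 0.2851 0.3064 0.3058 0.3063]
```

View pics/cmp_s.png

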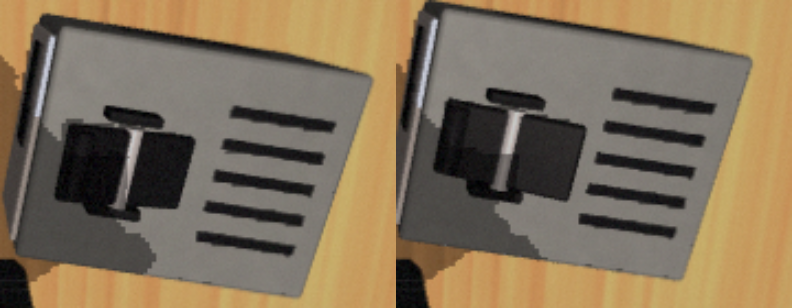

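The comparison shows the slope of the supply's paddle reversed, with its rib now at z = 0.098. It is fully on. Next, the meter.

Emit:
{"name": "step_arm", "arguments": {"commands": [[[0,0,0,-0.037,0.01,0,0],[0,0,0,-0.037,0.01,0,0],[0,0,0,-0.037,0.01,0,0],[0,0,0,-0.037,0.01,0,0],[0,0,0,-0.037,0.01,0,0]]]}}

```text
time: 4.33
eef_pos: [0.3741, 0.1609, 0.228]
tool_rot: [0.0, 0.707, 0.707, -0.001]
force: [1.5, 0.8, -0.3]
grip_width: 0.0
finger_force: 0.0
```

Emit:
{"name": "step_arm", "arguments": {"commands": [[[0,0,0,-0.037,0.01,0,0],[0,0,0,-0.037,0.01,0,0],[0,0,0,-0.037,0.01,0,0],[0,0,0,-0.037,0.01,0,0],[0,0,0,-0.037,0.01,0,0]]]}}

```text
time: 4.75
eef_pos: [0.424, -0.0245, 0.2281]
tool_rot: [-0.0, 0.707, 0.707, -0.0]
force: [1.1, 0.0, -0.0]
grip_width: -0.0002
finger_force: 0.0
```

Emit:
{"name": "step_arm", "arguments": {"commands": [[[0,0,0,-0.037,0.01,0.01,0],[0,0,0,-0.037,0.01,0.01,0],[0,0,0,-0.035,0.0,0.01,0],[0,0,0,0,0,0,0]]]}}

```text
time: 5.08
eef_pos: [0.4427, -0.1365, 0.1959]
tool_rot: [-0.001, 0.709, 0.705, -0.002]
force: [-0.9, 0.3, 0.1]
grip_width: -0.0002
finger_force: 0.0
```

```bash
python3 w.py meter; cp w_meter.npz b_meter.npz
```

```text
meter 0.56 342 198 [ 0.4945 -0.1318  0.0764] [ 0.4942 -0.1314  0.078 ] tool delta [0.0056 0.052  0.1177]
meter 0.39 231 99 [ 0.3918 -0.0447  0.0244] [ 0.4006 -0.0485  0.078 ] tool delta [ 0.088 -0.042  0.118]
eef [ 0.4427 -0.1365  0.1959] Rt [[0.005, 1.0, -0.004], [1.0, -0.005, -0.001], [-0.001, -0.004, -1.0]] t 5.0833 f [-0.9  0.3  0.1] q [-0.47 -0.14  1.97 -0.    1.32 -0.46]
```

View pics/w_meter.png

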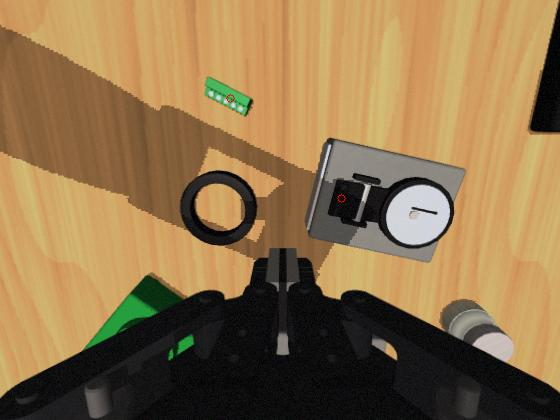

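The picture shows the grey meter unit with its dial. The point at (342,198) is on the front end of the rocker; the second hit is the green plug and is ignored.

Emit:
{"name": "step_arm", "arguments": {"commands": [[[0,0,0,0.0045,0.025,0.02,0],[0,0,0,0,0.026,0.025,0],[0,0,0,0,0,0.03,0],[0,0,0,0,0,0.025,0],[0,0,0,0,0,0,0]]]}}

```text
time: 5.6
eef_pos: [0.4914, -0.1235, 0.0934]
tool_rot: [-0.005, 0.706, 0.708, -0.002]
force: [-1.3, 0.5, -0.9]
grip_width: 0.0001
finger_force: 0.0
```

Emit:
{"name": "step_arm", "arguments": {"commands": [[[0,0,0,0,0,0,0]]]}}

```text
time: 5.68
eef_pos: [0.494, -0.125, 0.0978]
tool_rot: [-0.002, 0.707, 0.708, -0.001]
force: [0.3, -0.7, 0.1]
grip_width: 0.0001
finger_force: 0.0
```

Emit:
{"name": "step_arm", "arguments": {"commands": [[[0,0,0,-0.0065,0,0.008,0],[0,0,0,0,0,0.006,0],[0,0,0,0,0,0.004,0],[0,0,0,0,0,0.003,0],[0,0,0,0,0,0,0]]]}}

```text
time: 6.1
eef_pos: [0.4951, -0.1332, 0.0778]
tool_rot: [-0.0, 0.707, 0.707, 0.0]
force: [0.1, -0.4, 0.5]
grip_width: -0.0004
finger_force: 0.0
```

Emit:
{"name": "step_arm", "arguments": {"commands": [[[0,0,0,0,0,0.002,0],[0,0,0,0,0,0.002,0],[0,0,0,0,0,0.002,0],[0,0,0,0,0,0,0]]]}}

```text
time: 6.43
eef_pos: [0.4951, -0.1332, 0.0717]
tool_rot: [0.0, 0.707, 0.707, -0.0]
force: [-0.3, 0.8, 0.1]
grip_width: -0.0
finger_force: 0.2
```

Emit:
{"name": "step_arm", "arguments": {"commands": [[[0,0,0,0,0,0.002,0],[0,0,0,0,0,0.002,0],[0,0,0,0,0,0.001,0],[0,0,0,0,0,0,0]]]}}

```text
time: 6.77
eef_pos: [0.4951, -0.1332, 0.0666]
tool_rot: [-0.0, 0.707, 0.707, -0.0]
force: [-0.2, -0.2, -0.3]
grip_width: -0.0
finger_force: 0.0
```

Emit:
{"name": "step_arm", "arguments": {"commands": [[[0,0,0,0,0,0.001,0],[0,0,0,0,0,0,0]]]}}

```text
time: 6.93
eef_pos: [0.4953, -0.1332, 0.066]
tool_rot: [0.0, 0.707, 0.707, 0.0]
force: [-1.1, -0.2, 1.4]
grip_width: 0.0001
finger_force: 0.7
```

Emit:
{"name": "step_arm", "arguments": {"commands": [[[0,0,0,0,0,0.001,0],[0,0,0,0,0,0,0]]]}}

```text
time: 7.1
eef_pos: [0.4954, -0.1332, 0.0657]
tool_rot: [0.0, 0.707, 0.707, 0.0]
force: [-4.1, 0.9, 7.3]
grip_width: -0.0
finger_force: 3.8
```

The meter's rocker is at its stop too (7.3 N, z = 0.0657). Lifting and checking.

Emit:
{"name": "step_arm", "arguments": {"commands": [[[0,0,0,0,0,-0.01,0],[0,0,0,0,0,-0.03,0],[0,0,0,0,0,-0.035,0],[0,0,0,0,-0.025,-0.035,0],[0,0,0,0,-0.027,-0.02,0]]]}}

```text
time: 7.52
eef_pos: [0.4458, -0.1339, 0.1982]
tool_rot: [0.003, 0.707, 0.707, 0.001]
force: [0.4, -0.1, 1.5]
grip_width: -0.0
finger_force: 0.0
```

```bash
python3 w.py meter
python3 - <<'E'
import numpy as np
for f in("b_meter","w_meter"):
    print(np.load(f+".npz")["d"][200,320:390:4].round(3))
E
```

```text
meter 0.79 329 197 [ 0.4897 -0.1313  0.0643] [ 0.4874 -0.128   0.078 ] tool delta [0.0061 0.041  0.1204]
eef [ 0.4458 -0.1339  0.1982] Rt [[-0.001, 1.0, 0.005], [1.0, 0.001, -0.002], [-0.002, 0.005, -1.0]] t 7.5167 f [ 0.4 -0.1  1.5] q [-0.46 -0.15  1.97  0.    1.32 -0.46]
[0.295 0.296 0.295 0.274 0.27  0.269 0.27  0.276 0.277 0.277 0.278 0.278
 0.281 0.282 0.283 0.284 0.28  0.278]
[0.298 0.29  0.284 0.284 0.287 0.286 0.285 0.285 0.283 0.281 0.28  0.281
 0.281 0.279 0.278 0.277 0.277 0.276]
```

The meter is on. Its rib is at 0.064 and the paddle slope has reversed. Now the pump.

Emit:
{"name": "step_arm", "arguments": {"commands": [[[0,0,0,-0.035,-0.01,0,0],[0,0,0,-0.035,-0.01,0,0],[0,0,0,-0.035,-0.01,0,0],[0,0,0,-0.035,-0.01,0,0],[0,0,0,-0.035,-0.01,0,0]]]}}

```text
time: 8.03
eef_pos: [0.3935, -0.3095, 0.1933]
tool_rot: [0.0, 0.707, 0.707, 0.0]
force: [1.5, 0.0, 1.1]
grip_width: 0.0
finger_force: 0.0
```

Emit:
{"name": "step_arm", "arguments": {"commands": [[[0,0,0,-0.03,0,0,0],[0,0,0,0,0,0,0],[0,0,0,0,0,0,0],[0,0,0,0,0,0,0]]]}}

```text
time: 8.37
eef_pos: [0.3939, -0.3375, 0.1929]
tool_rot: [-0.001, 0.707, 0.707, 0.0]
force: [0.3, -0.2, 0.3]
grip_width: 0.0002
finger_force: 0.0
```

```bash
python3 w.py pump; cp w_pump.npz b_pump.npz
```

```text
pump 0.83 336 210 [ 0.4411 -0.3419  0.0768] [ 0.4409 -0.3416  0.078 ] tool delta [-0.0043  0.0471  0.1149]
eef [ 0.3939 -0.3375  0.1929] Rt [[0.001, 1.0, -0.001], [1.0, -0.001, 0.002], [0.002, -0.001, -1.0]] t 8.3667 f [ 0.3 -0.2  0.3] q [-0.86 -0.    1.84  0.    1.3  -0.86]
```

View pics/w_pump.png

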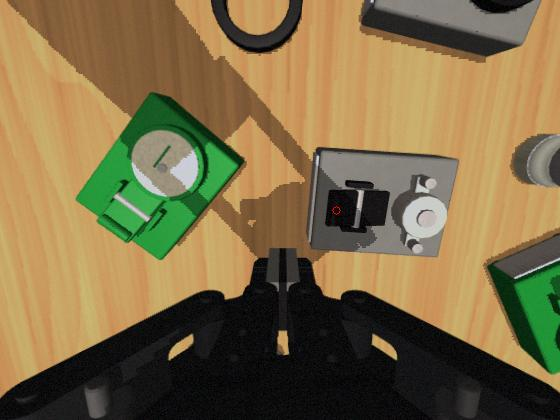

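The picture shows the pump unit, with its round head and two posts at about (425,215). The point at (336,210) is on the front end of its rocker.

Emit:
{"name": "step_arm", "arguments": {"commands": [[[0,0,0,-0.004,0.024,0.02,0],[0,0,0,0,0.024,0.025,0],[0,0,0,0,0,0.03,0],[0,0,0,0,0,0.025,0],[0,0,0,0,0,0,0]]]}}

```text
time: 8.88
eef_pos: [0.4396, -0.3376, 0.0881]
tool_rot: [-0.005, 0.706, 0.708, 0.0]
force: [-1.2, 0.6, -1.0]
grip_width: -0.0
finger_force: 0.0
```

Emit:
{"name": "step_arm", "arguments": {"commands": [[[0,0,0,0,0,0.004,0],[0,0,0,0,0,0.004,0],[0,0,0,0,0,0.004,0],[0,0,0,0,0,0.003,0],[0,0,0,0,0,0,0]]]}}

```text
time: 9.3
eef_pos: [0.4421, -0.3425, 0.0794]
tool_rot: [0.001, 0.707, 0.707, -0.0]
force: [-0.6, -0.3, -0.3]
grip_width: 0.0002
finger_force: 0.0
```

Emit:
{"name": "step_arm", "arguments": {"commands": [[[0,0,0,0,0,0.002,0],[0,0,0,0,0,0.002,0],[0,0,0,0,0,0.002,0],[0,0,0,0,0,0,0]]]}}

```text
time: 9.63
eef_pos: [0.4418, -0.3425, 0.0728]
tool_rot: [0.0, 0.707, 0.707, -0.0]
force: [-0.4, 1.3, 0.9]
grip_width: -0.0002
finger_force: 0.5
```

Emit:
{"name": "step_arm", "arguments": {"commands": [[[0,0,0,0,0,0.002,0],[0,0,0,0,0,0.002,0],[0,0,0,0,0,0.002,0],[0,0,0,0,0,0,0]]]}}

```text
time: 9.97
eef_pos: [0.4419, -0.3421, 0.0663]
tool_rot: [-0.0, 0.707, 0.707, 0.0]
force: [0.2, -0.5, -0.3]
grip_width: -0.0002
finger_force: 0.0
```

Emit:
{"name": "step_arm", "arguments": {"commands": [[[0,0,0,0,0,0.001,0],[0,0,0,0,0,0,0]]]}}

```text
time: 10.13
eef_pos: [0.442, -0.342, 0.0659]
tool_rot: [-0.0, 0.707, 0.707, 0.0]
force: [-1.3, -0.0, 2.8]
grip_width: 0.0003
finger_force: 1.1
```

Emit:
{"name": "step_arm", "arguments": {"commands": [[[0,0,0,0,0,0.001,0],[0,0,0,0,0,0,0]]]}}

```text
time: 10.3
eef_pos: [0.442, -0.3422, 0.0657]
tool_rot: [-0.0, 0.707, 0.707, 0.0]
force: [-2.3, 2.6, 8.0]
grip_width: 0.0002
finger_force: 4.1
```

Emit:
{"name": "step_arm", "arguments": {"commands": [[[0,0,0,0,0,-0.01,0],[0,0,0,0,0,-0.03,0],[0,0,0,0,0,-0.035,0],[0,0,0,0,-0.024,-0.035,0],[0,0,0,0,-0.024,-0.02,0]]]}}

```text
time: 10.72
eef_pos: [0.3958, -0.3431, 0.1985]
tool_rot: [0.003, 0.707, 0.708, 0.0]
force: [-0.2, -1.1, 0.5]
grip_width: 0.0004
finger_force: 0.0
```

Emit:
{"name": "step_arm", "arguments": {"commands": [[[0,0,0,0,0,0,0],[0,0,0,0,0,0,0]]]}}

```text
time: 10.88
eef_pos: [0.3947, -0.343, 0.1962]
tool_rot: [0.002, 0.708, 0.707, 0.0]
force: [-0.4, -0.6, -0.2]
grip_width: -0.0002
finger_force: 0.0
```

```bash
python3 w.py pump
python3 - <<'E'
from h import *
for f in("b_pump","w_pump"):
    print(np.load(f+".npz")["d"][208,320:390:4].round(3))
im,d=ctrl.read_camera("top");o=np.load("top0.npz")["im"]
cv2.imwrite("pics/top1.png",im[:,:,::-1])
E
```

```text
pump 0.78 330 198 [ 0.4392 -0.341   0.065 ] [ 0.437  -0.3377  0.078 ] tool delta [0.0057 0.042  0.1183]
eef [ 0.3947 -0.343   0.1962] Rt [[0.002, 1.0, 0.003], [1.0, -0.002, -0.003], [-0.003, 0.003, -1.0]] t 10.8833 f [-0.4 -0.6 -0.2] q [-0.87  0.    1.83  0.    1.3  -0.87]
[0.295 0.294 0.273 0.27  0.268 0.272 0.274 0.275 0.277 0.278 0.277 0.28
 0.28  0.282 0.282 0.284 0.284 0.294]
[0.299 0.285 0.283 0.284 0.286 0.285 0.286 0.283 0.282 0.28  0.28  0.28
 0.279 0.278 0.276 0.276 0.275 0.276]
```

View pics/top1.png

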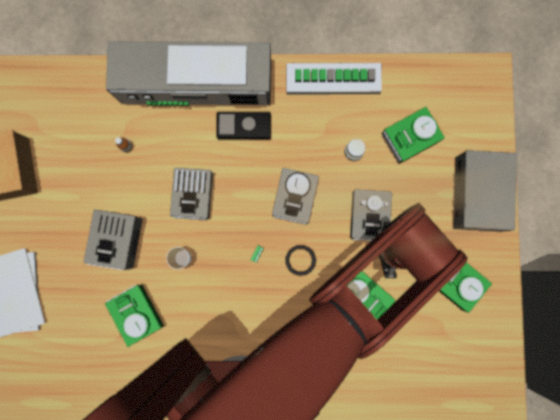

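The top view shows everything where it was (supply at (113,240), meter at (296,195), pump at (372,215), heater still off). The arm is clear and all three rockers are down.

```bash
python3 -c "from bench import ctrl; print(ctrl.close_job())"
```

```text
the job is handed in; nothing more can be done
None
```

I switched on the supply, then the meter, then the pump, each with a light fingertip press (about 8 N at most), and each was down when I checked. The heater stayed off, nothing else looked moved, and I handed the job in at about 11 s of the 48 s allowed.

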